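Zero the photometer, then hold its light hood open

ROBOT

A 6-joint arm with a two-finger parallel gripper is mounted at the origin on a cart in front of the work surface, level with it; the furniture and walls round the work are solid. World frame = base frame: x ahead of the robot, y to its left, z up, the work surface at z = 0. Lengths are in mm, angles in rad, forces in N, time in s.
With the tool pointing down it reaches from about 350 to 975 mm from the base axis. Payload 7.1 kg.
Tool frame: the origin (TCP) lies midway between the tips of the shut fingers; the grasp point (between the pads) lies 19 mm behind it; z points along the fingers, y is the line along which they close (so a half turn about z gives the same grasp; the last joint's range is limited). The gripper opens to 88 mm and grips with 3 to 60 N. Pads are 20 mm wide; open, the fingers measure 115 mm over their backs; the gripper's body (75 mm by 178 mm) begins 61 mm behind the grasp point.
Start: joints at [-1.365, 0.423, 1.63, -0, 1.089, -0.019], TCP at [139.339, -609.253, 222.675] pointing down, gripper open.
Joint ranges: [-3, 3], [-0.9, 2.11], [0.09, 2.58], [-1.31, 4.45], [0.11, 2.69], [-2.54, 2.54]. Speed limits (rad/s): [2.39, 2.39, 3.01, 3.14, 3.14, 3.14].

INTERFACE

Orientations are given as a rotation vector (axis times angle).
In Python, from workcell import ctrl gives the robot as it stands. The module is installed in compiled form; this text tells all that it offers.
- The arm moves only by the tool servo_tool, never from a script. Its argument "increments" is a list of rows, each a list of 7 numbers: the shift along the world's x, y, z in cm, then the turn, a rotation vector about the world's x, y, z in degrees, then the opening, from -1 (shut) to 1 (fully open). A call has 1 to 20 rows; each row is the pose to reach, as a shift and turn from the pose commanded when the call began; what a row does not reach only later rows make up. A row lasts 1/12 s, in which the tool goes at most 41.7 mm and 7.16 degrees, less where a joint would pass 70% of its speed; a pose out of reach is approached as far as the arm can. A call with a gripper value outside its range is refused whole. The fingers move at their own pace and stop on an object; the grip force is fixed at half the most. Time passes only in rows, so rows that repeat a pose let the fingers close. It gives the time, the measured TCP pose, the force, the opening and the grip force at its end, in the units of the state.
- ctrl.get_obs(): the state, without advancing time (a new reading comes with each control period).
- ctrl.get_image(name): name is "side" or "top"; returns a dict with "image" (420x560x3 uint8, red, green, blue), "fx", "fy", "cx", "cy" (pixels), "extrinsics" (4x4, takes a point from camera to world coordinates). Camera axes: x right, y up, looking along -z (the intrinsics and any distortion apply to the point x, -y, -z); pixel columns grow to the right and rows downward; lengths in mm; the calibration is good to about 2 mm. A picture is of the moment at which its call begins. There is no depth.
- ctrl.close_job(): hands the job in; it is judged then, once.
The state is a dict: "t": time; "qpos": joint angles; "qvel": joint speeds; "joint_torque": joint torques, N m; "ee_pos": TCP position; "orientation": TCP orientation; "ft_force": force on the tool from outside, world axes, zero at the start; "moment": the same for the moment, N m; "width": finger opening in mm; "grasp_force": force on a finger pad.
Only numpy, scipy, OpenCV 4.12 (cv2) and the standard library are available. Lean on these libraries where they do the work, as an engineer would, in place of code of your own. Each camera call takes 0.05 s, during which the arm holds its last target. There are 200 camera calls.

TASK

With the hood still shut, take the stylus from its stand, push the photometer's small recessed zero button all the way in with the stylus tip, and put the stylus back in its stand, upright and let go. Then lift the light hood with the gripper and keep holding it 60 degrees open (within about 8 degrees) so that a colleague can load a cuvette: the hood falls shut by itself, so finish while the gripper is still holding it. Leave the bottles, the beaker and the weight where they stand.

Things in the scene. Friction and masses are not known exactly. Their poses are not given: they have to be found in the camera images.
- photometer: white and grey bench photometer, fixed to the table, 222 mm long (its x, front is -x towards the robot) and 134 mm wide (y); origin on the table under it, x runs from -126 mm (front) to +96 mm (back). Low front deck with a dark display, its top 45 mm above the table, from x = -125 to -20 mm; higher rear block, top 70 mm above the table, covered by the grey light hood (top at 97.5 mm when shut). Its z is up; its yaw differs a little from start to start
- button_top (a point): centre of the top face of the zero button when not pressed; fixed to the photometer, does not move with the button. The button is a round pin of 10 mm diameter standing in a round recess of 14 mm diameter at the front right (-x, -y) of the deck; its top lies 3 mm below the deck's surface, 42 mm above the table, at (-100, -35, 42) mm in the photometer's frame. Pressed straight down. The hood's bar passes 35 mm behind it, at a height of 80 to 90 mm
- zero_button (a joint): travel of the zero button in m: 0 out, 0.004 fully in; spring: 1.4 N to start, 4.2 N fully in; it springs back
- hood (a joint): opening angle of the light hood in rad: 0 shut, 1.047 = 60 degrees open, stop at 1.75; it grows as the front edge rises. Plain hinge, hood 0.13 to 0.21 kg, falls shut from 60 degrees when let go; 1 to 1.5 N at the bar lifts it
- hood_bar (a point): middle of the hood's round steel bar handle (10 mm diameter, along the photometer's y, 72 mm free between its two side arms), moves with the hood. When shut the bar lies 85 mm above the table, 45 mm in front of the hood's front face and 40 mm above the deck, at (-65, 0, 85) mm in the photometer's frame. It can be pinched from above with one finger before and one behind it; it may turn between the fingers. The axes are the hood's: equal to the photometer's when shut
- hood_hinge (a point): middle of the hood's hinge axis, at (90, 0, 72.5) mm in the photometer's frame; axis along the photometer's y; the bar is 155.5 mm from it (155 mm forward and 12.5 mm up when shut)
- stylus_grip (a point): middle of the stylus's black square handle (14 x 14 mm, 70 mm long, faces along this point's x and y); z points along the stylus from tip to handle. The stylus stands upright in its stand at the start, its grip 97 mm above the table. Overall 124 mm, 40 to 65 g. This point is 88 mm from the tip, 42 mm above the underside of the 24 mm wide round collar that rests on the stand
- stylus_tip (a point): the stylus's flat lower end: a steel pin of 6 mm diameter that sticks out 46 mm below the collar
- stand_hole (a point): centre of the hole's mouth in the stylus stand: an aluminium block of 60 x 60 mm, fixed to the table, 55 mm high, with one round hole of 12 mm diameter, 52 mm deep, 2 mm chamfer, in the middle of its top. The stylus's pin goes in until the collar rests on the block's top
- bottle_amber_mid (a point): bystander: brown glass bottle with black cap, 54 mm wide and 105 mm high, loose; point at its centre
- bottle_dropper_mid (a point): bystander: smaller brown bottle with black cap, 37 mm wide and 85 mm high, loose; point at its centre
- beaker_mid (a point): bystander: clear beaker, 46 mm wide and 58 mm high, loose; point at its centre
- weight_0_mid (a point): bystander: brass calibration weight, 22 mm wide and 34 mm high, loose; point at its centre

How it is judged:
By the outcome, as a careful person would: the job done as asked, in the order asked, and still so for the second after the job is handed in, while the arm keeps its last pose, push and grip.
It also fails if it takes over 58 s, if anything falls off the work surface, if the arm or the gripper's body presses on something with over 40 N, if the wrist force passes 120 N, or if a joint passes its speed limit or range.

## Working session

There is one attempt and no reset: what is moved stays moved. The work goes in short steps, Python scripts to look and compute and a tool call to move; the robot and the scene stay as the last step left them, time stands still between calls to the robot, and variables do not carry over. Pictures are saved under pics/ and viewed, at most 10 in all, crops included, and the job is handed in when it is done.

Besides the shell and the picture viewer there is one more tool, called after "Call:" by a JSON object that holds its "api" and its "payload", one argument or row to a line. servo_tool: Moves the arm, as the interface text tells. Its arguments: {"type":"object","properties":{"increments":{"type":"array","items":{"type":"array","items":{"type":"number"}}}},"required":["increments"]}

```bash
mkdir -p pics; cat > h.py <<'E'
import numpy as np, cv2
from workcell import ctrl
def shot(n,f):
    d=ctrl.get_image(n); cv2.imwrite('pics/'+f,d['image'][:,:,::-1]); np.save('pics/'+n+'.npy',d,allow_pickle=True); return d
def load(n): return np.load('pics/'+n+'.npy',allow_pickle=True).item()
def ray(d,u,v):
    E=np.array(d['extrinsics']); r=E[:3,:3]@np.array([(u-d['cx'])/d['fx'],-(v-d['cy'])/d['fy'],-1.]); return E[:3,3],r
def onz(d,u,v,z):
    o,r=ray(d,u,v); return o+r*(z-o[2])/r[2]
def proj(d,p):
    E=np.array(d['extrinsics']); c=E[:3,:3].T@(np.array(p)-E[:3,3]); return d['cx']+d['fx']*c[0]/-c[2], d['cy']-d['fy']*c[1]/-c[2]
def tri(d1,p1,d2,p2):
    A=0;b=0;rs=[]
    for d,p in((d1,p1),(d2,p2)):
        o,r=ray(d,*p); r=r/np.linalg.norm(r); M=np.eye(3)-np.outer(r,r); A=A+M; b=b+M@o; rs.append((M,o))
    x=np.linalg.solve(A,b); return x,[np.linalg.norm(M@(x-o)) for M,o in rs]
E
python3 - <<'E'
from h import *
for n in('side','top'):
    d=shot(n,n+'0.png'); print(n,[d[k] for k in d if k not in('image',)])
o=ctrl.get_obs();print(o)
E
```

```text
side [528.7162821284463, 528.7162821284463, 284.7468231940451, 202.54982464954125, array([[-9.54811447e-01,  1.50975732e-01, -2.56010604e-01,
         2.06038423e+02],
       [-2.97045959e-01, -5.13554173e-01,  8.05000503e-01,
         1.07047274e+03],
       [-9.93977393e-03,  8.44670610e-01,  5.35194134e-01,
         8.04448923e+02],
       [ 0.00000000e+00,  0.00000000e+00,  0.00000000e+00,
         1.00000000e+00]])]
top [421.12735750769986, 421.12735750769986, 279.6898105000765, 206.14978858890288, array([[ 8.66363421e-02,  9.73347935e-01, -2.12339214e-01,
         3.26130208e+02],
       [-9.96235022e-01,  8.39711484e-02, -2.15552001e-02,
        -1.48052104e+01],
       [-3.15034180e-03,  2.13407225e-01,  9.76958255e-01,
         1.14665793e+03],
       [ 0.00000000e+00,  0.00000000e+00,  0.00000000e+00,
         1.00000000e+00]])]
{'t': 0.1, 'qpos': array([-1.36500355e+00,  4.23795475e-01,  1.63058370e+00, -3.25353397e-05,
        1.08866593e+00, -1.90282507e-02]), 'qvel': array([ 2.18735058e-03, -2.29635966e-03, -4.61798671e-03,  1.10013473e-03,
        4.05912743e-05,  9.35714642e-04]), 'joint_torque': array([ 2.40363324e-04, -5.45614100e+01, -2.74324983e+01,  6.46073604e-02,
        1.88688742e-02, -2.79903793e-05]), 'ee_pos': array([ 139.22696849, -608.77024818,  221.97180607]), 'orientation': array([-3.12032776e+00, -3.52266433e-01,  2.57691767e-04]), 'ft_force': array([-0.29611624, -0.18978595, -0.2664906 ]), 'moment': array([-0.03475857,  0.02003693,  0.01426211]), 'grasp_force': 0.0, 'width': 87.67646617263216}
```

View pics/top0.png

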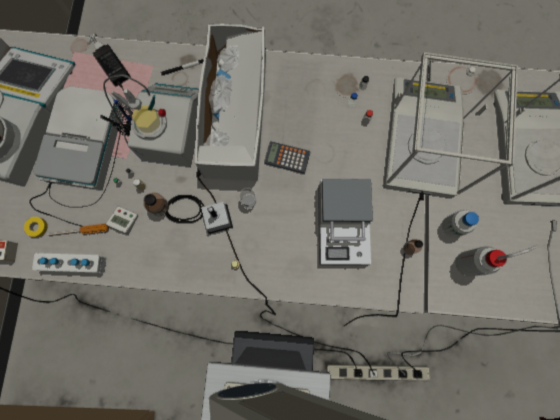

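View pics/side0.png

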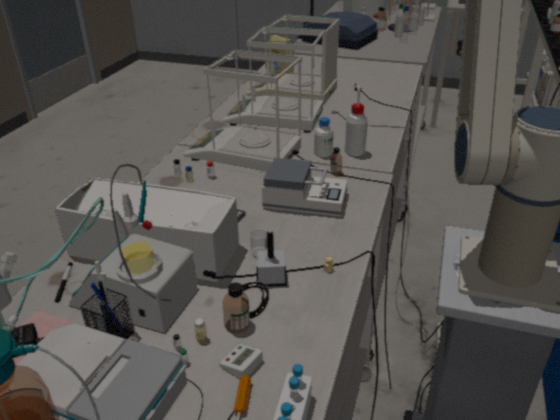

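The top view shows the photometer at about (346,222), the stand with the stylus at (216,217), the beaker at (247,200), the amber bottle at (153,204), the dropper bottle at (412,247) and the weight at (235,265). In the side view the photometer is at (305,187) and the stand at (270,262). I'll zoom in on these next.

```bash
python3 - <<'E'
from h import *
t=load('top')['image'][:,:,::-1]; s=load('side')['image'][:,:,::-1]
def c(i,u,v,w,h,k): return cv2.resize(i[v:v+h,u:u+w],None,fx=k,fy=k,interpolation=cv2.INTER_CUBIC)
a=np.hstack([c(t,310,170,80,60,5),c(t,310,215,80,60,5)]); 
b=np.hstack([c(t,190,190,80,60,5),c(s,235,220,80,60,5)]); 
cv2.imwrite('pics/m1.png',np.vstack([a,b]))
cv2.imwrite('pics/m2.png',c(s,255,150,100,70,8))
E
```

```text
(no output)
```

View pics/m1.png

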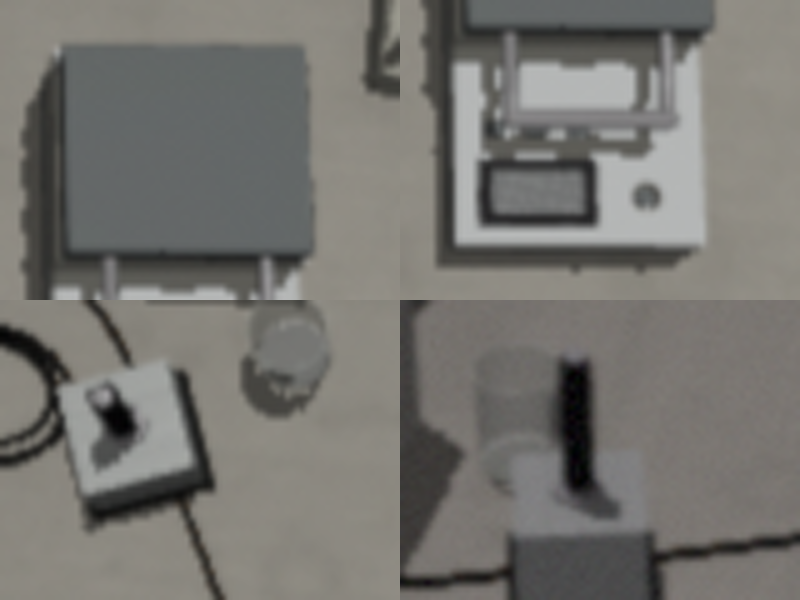

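View pics/m2.png

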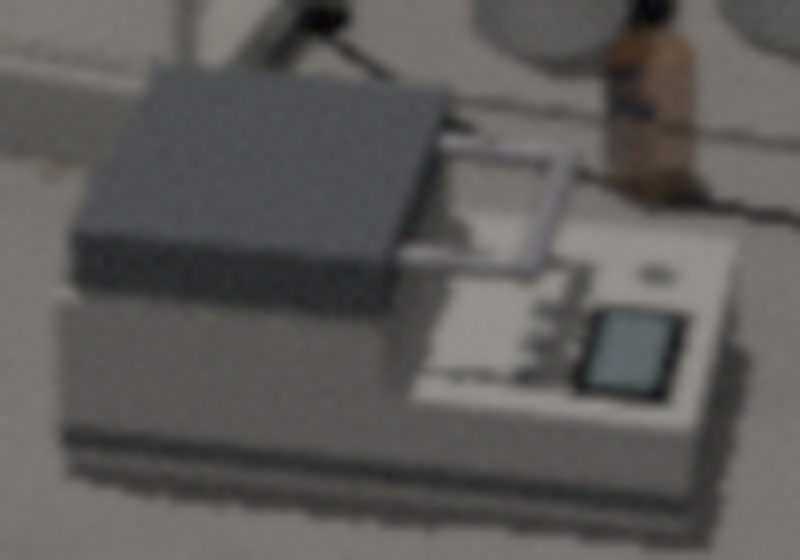

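Read from the crops: the button is at top pixel (359.0,253.8) and side pixel (336.9,183.7). The middle of the bar is near top (348,238.4). The hood and deck corners and the top of the stand are clear too, and the stylus handle leans to the upper left in the top view because of perspective. Next I'll convert these pixels to positions.

```bash
python3 - <<'E'
from h import *
T=load('top');S=load('side'); np.set_printoptions(precision=1,suppress=True)
t5=lambda x,y,u0,v0,k=5:(u0+(x+.5)/k-.5,v0+(y+.5)/k-.5)
# photometer
bt=t5(247,196,310,215); bs=t5(658,273,255,150,8)
print('button tri',tri(T,bt,S,bs),'top@42',onz(T,*bt,43.5),'side@42',onz(S,*bs,43.5))
b1,b2=[onz(T,*t5(x,y,310,215),85) for x,y in((110,118),(275,121))]
print('bar T',b1,b2,(b1+b2)/2)
b1,b2=[onz(S,*t5(x,y,255,150,8),85) for x,y in((535,270),(570,155))]
print('bar S',b1,b2,(b1+b2)/2)
f=[onz(T,*t5(x,y,310,215),45) for x,y in((55,243),(304,245))]; print('front deck T',f,np.linalg.norm(f[0]-f[1]))
f=[onz(S,*t5(x,y,255,150,8),45) for x,y in((690,430),(740,238))]; print('front deck S',f,np.linalg.norm(f[0]-f[1]))
h=np.array([onz(T,*t5(x,y,310,170),97.5) for x,y in((63,46),(303,47),(313,253),(66,253))]);print('hood',h, [np.linalg.norm(h[i]-h[(i+1)%4]) for i in range(4)])
# yaw from hood mask
def mask_rect(d,box,lo,hi,z,sel):
    u0,v0,w,hh=box;I=cv2.resize(d['image'][v0:v0+hh,u0:u0+w],None,fx=8,fy=8,interpolation=cv2.INTER_CUBIC)
    m=((I.min(2)>=lo)&(I.max(2)<=hi)).astype(np.uint8)
    cs,_=cv2.findContours(m,cv2.RETR_EXTERNAL,cv2.CHAIN_APPROX_NONE)
    c=max(cs,key=cv2.contourArea)
    P=np.array([onz(d,*t5(x,y,u0,v0,8),z)[:2] for x,y in c[:,0]],np.float32)
    return cv2.minAreaRect(P),cv2.contourArea(c)/64
img=T['image'];print('px',img[190,345],img[225,330],img[217,200],img[208,212],img[225,216],img[209,210],img[212,213])
print(img[200:222,204:222].mean(2).astype(int))
for lo in(135,150,165): print('stand',lo,mask_rect(T,(195,190,45,50),lo,255,55,0))
st=np.array([onz(T,*t5(x,y,190,190),55) for x,y in((60,88),(175,62),(200,165),(87,195))]);print('stand man',st,st.mean(0))
sc=np.array([onz(S,*t5(x,y,235,220),55) for x,y in((110,155),(238,153),(252,230),(110,234))]);print('stand side',sc,sc.mean(0))
ht=t5(103,93,190,190);hs=t5(175,55,235,220)
print('handle top tri',tri(T,ht,S,hs),onz(T,*ht,132),onz(S,*hs,132))
for n,p,z in(('beaker',t5(288,45,190,190),58),('dropper',(412,247),60),('weight',(235,265),25),('amber',(153,204),100)):print(n,onz(T,*p,z))
E
```

```text
button tri (array([ 456.7, -207.7,   45.8]), [np.float64(0.2871082940265145), np.float64(0.28710829402662863)]) top@42 [ 456.7 -208.2   43.5] side@42 [ 457.7 -211.6   43.5]
bar T [ 485.3 -129.8   85. ] [ 491.  -213.2   85. ] [ 488.1 -171.5   85. ]
bar S [ 484.1 -132.    85. ] [ 491.6 -213.6   85. ] [ 487.9 -172.8   85. ]
front deck T [array([ 423.5, -109.6,   45. ]), array([ 433.6, -238.6,   45. ])] 129.34628761966758
front deck S [array([ 424.4, -110.5,   45. ]), array([ 434.4, -241.7,   45. ])] 131.60113779929998
hood [[ 635.7  -94.9   97.5]
 [ 645.8 -218.5   97.5]
 [ 538.  -228.    97.5]
 [ 527.3 -103.5   97.5]] [np.float64(124.01414596003505), np.float64(108.21104044068751), np.float64(124.93362962985992), np.float64(108.7908529391106)]
px [ 99 103 104] [90 90 88] [33 32 30] [86 85 87] [151 153 151] [147 146 147] [5 5 6]
[[132 132 133 133 132 133 133 132 127  95  51  62 116 129 130 131 132 133]
 [132 133 134 134 133 133 133 132 131 122  72  49 112 129 132 133 135 138]
 [131 133 133 134 134 133 133 133 132 128  96  65 102 131 138 143 147 151]
 [126 131 133 133 133 134 133 133 133 
[... 1556 characters left out ...]
529297), (57.678253173828125, 57.14381790161133), 20.832307815551758), 269.6953125)
stand 165 (((528.8736572265625, 152.54649353027344), (5.390637397766113, 1.3214936256408691), 6.578043460845947), 0.53125)
stand man [[542.7 215.5  55. ]
 [562.1 156.3  55. ]
 [507.9 136.8  55. ]
 [486.9 194.1  55. ]] [524.9 175.7  55. ]
stand side [[565.3 160.3  55. ]
 [508.9 142.   55. ]
 [486.  193.8  55. ]
 [545.8 214.5  55. ]] [526.5 177.7  55. ]
handle top tri (array([526.2, 177.7, 131.7]), [np.float64(0.6129937666153998), np.float64(0.6129937666153099)]) [526.8 177.8 132. ] [525.4 178.2 132. ]
beaker [575.8  97.   58. ]
dropper [ 484.1 -340.8   60. ]
weight [400.9 114.   25. ]
amber [531.4 330.6 100. ]
```

Both views agree:

| Item | Position (mm) |
|---|---|
| Stylus and hole | (526, 178), handle top at 131.7 where 132 is expected |
| Button | (456.7, -209.7), model gives (456, -210) |
| Bar | (488, -172) |
| Photometer yaw | about 4.7° |
| Stand and handle yaw | about 20° |

Now I'll move above the stylus.

Call:
{"api": "servo_tool", "payload": {
  "increments": [
    [38.7,78.7,0,0,0,97,1],
    [38.7,78.7,0,0,0,97,1],
    [38.7,78.7,0,0,0,97,1],
    [38.7,78.7,0,0,0,97,1],
    [38.7,78.7,0,0,0,97,1],
    [38.7,78.7,0,0,0,97,1],
    [38.7,78.7,0,0,0,97,1],
    [38.7,78.7,0,0,0,97,1],
    [38.7,78.7,0,0,0,97,1],
    [38.7,78.7,0,0,0,97,1],
    [38.7,78.7,0,0,0,97,1],
    [38.7,78.7,0,0,0,97,1],
    [38.7,78.7,0,0,0,97,1],
    [38.7,78.7,0,0,0,97,1],
    [38.7,78.7,0,0,0,97,1],
    [38.7,78.7,0,0,0,97,1],
    [38.7,78.7,0,0,0,97,1],
    [38.7,78.7,0,0,0,97,1],
    [38.7,78.7,0,0,0,97,1],
    [38.7,78.7,0,0,0,97,1]
  ]
}}

```text
t: 1.77
ee_pos: [507.3, 140.8, 222.5]
orientation: [-1.804, -2.572, 0.001]
ft_force: [1.3, -0.5, 0.9]
width: 87.5
grasp_force: 0.0
```

Call:
{"api": "servo_tool", "payload": {
  "increments": [
    [1,2,0,0,0,0,1],
    [1,2,0,0,0,0,1],
    [1,2,0,0,0,0,1],
    [1,2,0,0,0,0,1]
  ]
}}

```text
t: 2.1
ee_pos: [516.1, 157.9, 222.1]
orientation: [-1.804, -2.571, 0.002]
ft_force: [0.0, -0.6, -0.1]
width: 87.8
grasp_force: 0.0
```

Call:
{"api": "servo_tool", "payload": {
  "increments": [
    [1.0,2.0,0,0,0,0,1],
    [1.0,2.0,0,0,0,0,1],
    [1.0,2.0,0,0,0,0,1],
    [1.0,2.0,-3,0,0,0,1],
    [1.0,2.0,-6,0,0,0,1],
    [1.0,2.0,-9,0,0,0,1],
    [1.0,2.0,-12,0,0,0,1],
    [1.0,2.0,-14.4,0,0,0,1],
    [1.0,2.0,-14.4,0,0,0,1],
    [1.0,2.0,-14.4,0,0,0,1],
    [1.0,2.0,-14.4,0,0,0,1]
  ]
}}

```text
t: 3.02
ee_pos: [527.7, 178.0, 80.0]
orientation: [1.805, 2.57, 0.001]
ft_force: [-0.0, -0.4, 1.1]
width: 87.7
grasp_force: 0.0
```

```bash
python3 - <<'E'
from h import *
t=shot('top','t1.png')['image'][:,:,::-1];s=shot('side','s1.png')['image'][:,:,::-1]
def c(i,u,v): return cv2.resize(i[v:v+100,u:u+80],None,fx=5,fy=5,interpolation=cv2.INTER_CUBIC)
cv2.imwrite('pics/m3.png',np.hstack([c(t,180,160),c(s,225,200)]))
E
```

```text
(no output)
```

View pics/m3.png

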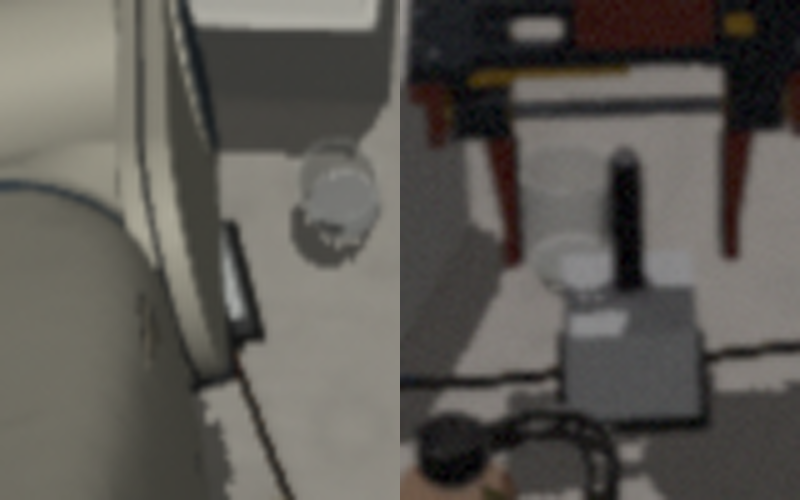

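The side view shows the stylus centred between the open fingers, with the handle at crop (625,215) and the fingers at 505 and 735. I'll close the gripper.

Call:
{"api": "servo_tool", "payload": {
  "increments": [
    [0,0,0,0,0,0,-1],
    [0,0,0,0,0,0,-1],
    [0,0,0,0,0,0,-1],
    [0,0,0,0,0,0,-1],
    [0,0,0,0,0,0,-1],
    [0,0,0,0,0,0,-1],
    [0,0,0,0,0,0,-1],
    [0,0,0,0,0,0,-1],
    [0,0,0,0,0,0,-1],
    [0,0,0,0,0,0,-1]
  ]
}}

```text
t: 3.95
ee_pos: [527.0, 178.6, 78.6]
orientation: [-1.805, -2.572, 0.0]
ft_force: [-0.0, -0.0, 0.1]
width: 24.5
grasp_force: 0.0
```

Call:
{"api": "servo_tool", "payload": {
  "increments": [
    [0,0,0,0,0,0,-1],
    [0,0,0,0,0,0,-1],
    [0,0,0,0,0,0,-1],
    [0,0,0,0,0,0,-1],
    [0,0,0,0,0,0,-1]
  ]
}}

```text
t: 4.37
ee_pos: [527.0, 178.6, 78.6]
orientation: [-1.804, -2.572, 0.0]
ft_force: [0.5, -0.8, -0.8]
width: 13.7
grasp_force: 30.0
```

Call:
{"api": "servo_tool", "payload": {
  "increments": [
    [0,0,2,0,0,0,-1],
    [0,0,5,0,0,0,-1],
    [0,0,8,0,0,0,-1],
    [0,0,10,0,0,0,-1],
    [-0.5,-3,10,0,0,0,-1],
    [-1.2,-6.5,10,0,0,0,-1],
    [-1.8,-10,10,0,0,0,-1],
    [-2.4,-13.5,10,0,0,0,-1],
    [-3,-17,10,0,0,0,-1],
    [-3.7,-20.5,10,0,0,0,-1],
    [-4.3,-24,10,0,0,0,-1],
    [-5,-27.5,10,0,0,0,-1],
    [-5.6,-31,10,0,0,0,-1],
    [-6.2,-34.5,10,0,0,0,-1],
    [-6.8,-37.5,10,0,0,0,-1],
    [-7.0,-38.8,10,0,0,0,-1],
    [-7.0,-38.8,10,0,0,0,-1],
    [-7.0,-38.8,10,0,0,0,-1],
    [-7.0,-38.8,10,0,0,0,-1]
  ]
}}

```text
t: 5.95
ee_pos: [456.9, -208.7, 178.6]
orientation: [-1.804, -2.571, -0.0]
ft_force: [0.2, -0.3, -0.1]
width: 13.8
grasp_force: 30.0
```

```bash
python3 - <<'E'
from h import *
t=shot('top','t2.png')['image'][:,:,::-1];s=shot('side','s2.png')['image'][:,:,::-1]
def c(i,u,v): return cv2.resize(i[v:v+75,u:u+50],None,fx=8,fy=8,interpolation=cv2.INTER_CUBIC)
cv2.imwrite('pics/m4.png',np.hstack([c(t,335,200),c(s,310,130)]))
o=ctrl.get_obs();print(o['ee_pos'],o['orientation'],o['width'])
S=load('side');p=o['ee_pos'];print([proj(S,p+[0,0,dz]) for dz in(-69.6,0)],proj(S,[456.7,-209.7,42]))
E
```

```text
[ 457.17982482 -208.3464214   178.62443643] [-1.80274279e+00 -2.57249092e+00 -1.39103514e-04] 13.836201732145895
[(np.float64(337.7607488383974), np.float64(163.86643065006632)), (np.float64(338.88694204276794), np.float64(141.1016261174559))] (np.float64(336.99824044189137), np.float64(184.5138381096717))
```

View pics/m4.png

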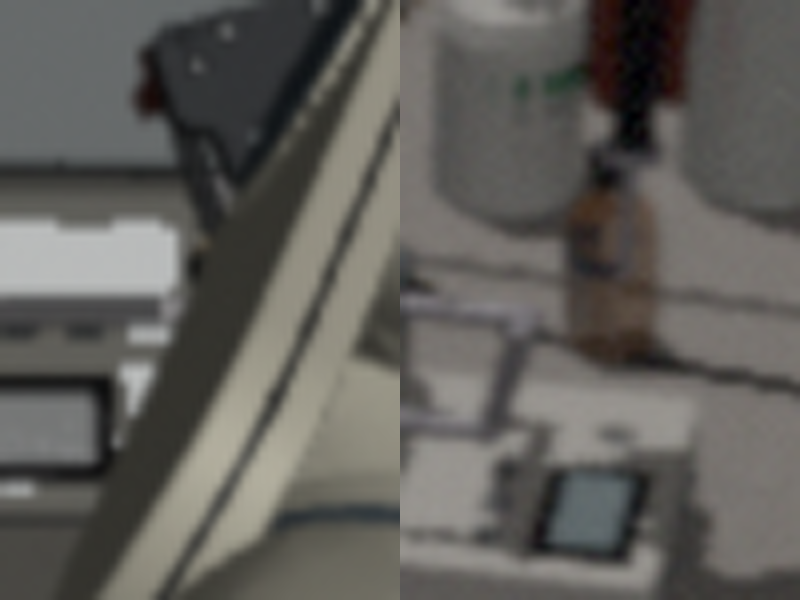

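The tip is at side pixel (337.1,163.4) against a predicted (337.8,163.9), so it is straight and where I expect it. I'll descend now.

Call:
{"api": "servo_tool", "payload": {
  "increments": [
    [-0.05,-0.12,-1.5,0,0,0,-1],
    [-0.05,-0.12,-3.5,0,0,0,-1],
    [-0.05,-0.12,-5,0,0,0,-1],
    [-0.05,-0.12,-6,0,0,0,-1],
    [-0.05,-0.12,-6.5,0,0,0,-1],
    [-0.05,-0.12,-6.5,0,0,0,-1],
    [-0.05,-0.12,-6.5,0,0,0,-1],
    [-0.05,-0.12,-6.5,0,0,0,-1]
  ]
}}

```text
t: 6.72
ee_pos: [457.2, -210.7, 114.4]
orientation: [1.803, 2.571, 0.0]
ft_force: [-0.1, 0.5, -0.5]
width: 14.0
grasp_force: 30.0
```

Call:
{"api": "servo_tool", "payload": {
  "increments": [
    [0,0,-0.1,0,0,0,-1],
    [0,0,-0.2,0,0,0,-1],
    [0,0,-0.3,0,0,0,-1],
    [0,0,-0.4,0,0,0,-1],
    [0,0,-0.4,0,0,0,-1],
    [0,0,-0.4,0,0,0,-1]
  ]
}}

```text
t: 7.22
ee_pos: [456.9, -210.9, 109.9]
orientation: [1.804, 2.571, 0.0]
ft_force: [0.6, -0.4, 1.6]
width: 13.8
grasp_force: 30.0
```

Call:
{"api": "servo_tool", "payload": {
  "increments": [
    [0,0.05,-0.1,0,0,0,-1],
    [0,0.05,-0.2,0,0,0,-1],
    [0,0.05,-0.2,0,0,0,-1],
    [0,0.05,-0.2,0,0,0,-1]
  ]
}}

```text
t: 7.55
ee_pos: [456.9, -210.5, 107.8]
orientation: [1.804, 2.571, -0.0]
ft_force: [0.7, -1.6, 3.8]
width: 13.9
grasp_force: 30.0
```

Call:
{"api": "servo_tool", "payload": {
  "increments": [
    [0,0,-0.05,0,0,0,-1],
    [0,0,-0.1,0,0,0,-1],
    [0,0,-0.1,0,0,0,-1],
    [0,0,-0.1,0,0,0,-1]
  ]
}}

```text
t: 7.88
ee_pos: [457.0, -210.5, 107.3]
orientation: [1.804, 2.571, -0.0]
ft_force: [-0.2, -2.6, 8.9]
width: 13.8
grasp_force: 30.0
```

Call:
{"api": "servo_tool", "payload": {
  "increments": [
    [0,0,-0.06,0,0,0,-1],
    [0,0,-0.06,0,0,0,-1],
    [0,0,-0.06,0,0,0,-1],
    [0,0,-0.06,0,0,0,-1]
  ]
}}

```text
t: 8.22
ee_pos: [457.1, -210.5, 107.1]
orientation: [1.804, 2.571, -0.0]
ft_force: [-1.8, -2.1, 12.6]
width: 14.4
grasp_force: 30.0
```

The force rose sharply to 12.6 N at the 4 mm depth, so the button is fully in. I'll take the stylus back to the stand.

Call:
{"api": "servo_tool", "payload": {
  "increments": [
    [0,0,1,0,0,0,-1],
    [0,0,3.5,0,0,0,-1],
    [0,0,6,0,0,0,-1],
    [0,0,7.2,0,0,0,-1],
    [0.5,3,7.2,0,0,0,-1],
    [1.2,6.5,7.2,0,0,0,-1],
    [1.8,10,7.2,0,0,0,-1],
    [2.4,13.5,7.2,0,0,0,-1],
    [3,17,7.2,0,0,0,-1],
    [3.7,20.5,7.2,0,0,0,-1],
    [4.3,24,7.2,0,0,0,-1],
    [5,27.5,7.2,0,0,0,-1],
    [5.6,31,7.2,0,0,0,-1],
    [6.2,34.5,7.2,0,0,0,-1],
    [6.8,37.5,7.2,0,0,0,-1],
    [7.0,38.9,7.2,0,0,0,-1],
    [7.0,38.9,7.2,0,0,0,-1],
    [7.0,38.9,7.2,0,0,0,-1],
    [7.0,38.9,7.2,0,0,0,-1],
    [7.0,38.9,7.2,0,0,0,-1]
  ]
}}

```text
t: 9.88
ee_pos: [526.0, 177.4, 177.9]
orientation: [-1.806, -2.57, 0.002]
ft_force: [-0.3, 0.0, 0.0]
width: 13.9
grasp_force: 30.0
```

```bash
python3 - <<'E'
from h import *
s=shot('side','s3.png');i=s['image'][:,:,::-1]
cv2.imwrite('pics/m5.png',cv2.resize(i[200:275,240:310],None,fx=8,fy=8,interpolation=cv2.INTER_CUBIC))
o=ctrl.get_obs();p=o['ee_pos'];print(p,o['orientation'])
for dz in(-69.6,-23.6,0):
  u,v=proj(s,p+[0,0,dz]);print((u-240)*8+4,(v-200)*8+4)
E
```

```text
[526.23884755 177.47156323 178.00836954] [-1.80652840e+00 -2.56980309e+00  1.01499709e-03]
241.03271550798445 316.30884120259634
236.75722963894304 179.4988176641989
234.49180102472837 107.00802912494669
```

View pics/m5.png

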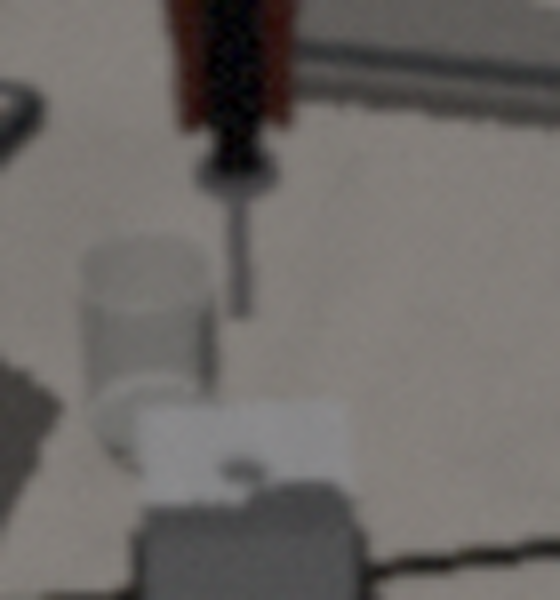

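```bash
python3 - <<'E'
from h import *
s=load('side')
for p in([526,178,55],[527,178.6,55]):
  u,v=proj(s,p);print((u-240)*8+3.5,(v-200)*8+3.5)
I=s['image'].mean(2);print(I[252:264,262:280].astype(int))
print(onz(s,240+243.5/8-.5,200+468.5/8-.5,55))
E
```

```text
245.4802433986083 468.8833118375046
241.4687002160158 469.5207741235931
[[135 135 132 133 133 133 135 134 136 136 137 137 135 135 134 134 132 135]
 [136 134 134 133 133 135 134 134 135 134 136 137 137 134 134 134 133 134]
 [134 135 134 134 132 135 134 135 135 135 137 136 136 134 134 135 134 134]
 [135 135 134 133 136 133 133 132 132 132 134 136 136 135 135 133 133 134]
 [136 135 134 133 132 130 127 124 125 127 130 135 135 136 135 134 133 134]
 [134 134 133 134 131 124 114 108 106 111 120 128 134 134 134 132 134 134]
 [134 135 133 133 128 113  98  89  88  91  99 116 128 134 135 131 134 135]
 [134 133 132 132 131 119  99  90  90  84  90 111 123 126 126 125 125 126]
 [138 134 134 133 133 130 119 114 106  98  93 103 102  96  94  90  90  91]
 [136 132 131 130 132 130 129 127 117  97  83  83  81  72  70  72  74  76]
 [126 123 113 115 120 113 116 118 105  80  73  71  72  73  71  67  69  70]
 [ 92  90  84  87  88  84  88  89  82  72  72  68  70  69  69  67  69  68]]
[526.80426245 177.81965115  55.        ]
```

The tip (240,316) and the hole (243,468) both match the prediction. The hole measures (526.8,177.8), so I'll insert.

Call:
{"api": "servo_tool", "payload": {
  "increments": [
    [0.05,0.06,-1,0,0,0,-1],
    [0.05,0.06,-3,0,0,0,-1],
    [0.05,0.06,-4.5,0,0,0,-1],
    [0.05,0.06,-5.2,0,0,0,-1],
    [0.05,0.06,-5.6,0,0,0,-1],
    [0.05,0.06,-6.2,0,0,0,-1],
    [0.05,0.06,-7,0,0,0,-1],
    [0.05,0.06,-8,0,0,0,-1],
    [0.05,0.06,-9,0,0,0,-1],
    [0.05,0.06,-9.5,0,0,0,-1],
    [0.05,0.06,-9.8,0,0,0,-1],
    [0.05,0.06,-9.8,0,0,0,-1],
    [0.05,0.06,-9.8,0,0,0,-1]
  ]
}}

```text
t: 11.02
ee_pos: [527.1, 179.5, 80.0]
orientation: [-1.805, -2.571, 0.0]
ft_force: [-0.0, -0.4, -0.7]
width: 14.0
grasp_force: 30.0
```

Call:
{"api": "servo_tool", "payload": {
  "increments": [
    [0,-0.08,-0.1,0,0,0,-1],
    [0,-0.08,-0.1,0,0,0,-1],
    [0,-0.08,-0.1,0,0,0,-1]
  ]
}}

```text
t: 11.27
ee_pos: [527.3, 178.7, 79.4]
orientation: [1.804, 2.571, 0.001]
ft_force: [0.6, -0.2, -0.1]
width: 14.0
grasp_force: 30.0
```

Now I'll open the gripper, then rise straight up.

Call:
{"api": "servo_tool", "payload": {
  "increments": [
    [0,0,0,0,0,0,1],
    [0,0,0,0,0,0,1],
    [0,0,0,0,0,0,1],
    [0,0,0,0,0,0,1],
    [0,0,0,0,0,0,1],
    [0,0,0,0,0,0,1],
    [0,0,1,0,0,0,0.5],
    [0,0,3,0,0,0,0.5],
    [0,0,6,0,0,0,0],
    [0,0,9,0,0,0,0],
    [0,0,12,0,0,0,0],
    [0,0,12,0,0,0,0],
    [0,0,12,0,0,0,0]
  ]
}}

```text
t: 12.35
ee_pos: [528.3, 179.1, 201.5]
orientation: [1.803, 2.569, 0.006]
ft_force: [-0.0, -0.8, -1.1]
width: 44.1
grasp_force: 0.0
```

```bash
python3 - <<'E'
from h import *
s=shot('side','s4.png');i=s['image'][:,:,::-1]
cv2.imwrite('pics/m6.png',cv2.resize(i[200:300,230:330],None,fx=5,fy=5,interpolation=cv2.INTER_CUBIC))
print(proj(s,[526.6,178,132]))
E
```

```text
(np.float64(269.12477667550706), np.float64(230.46543439865803))
```

View pics/m6.png

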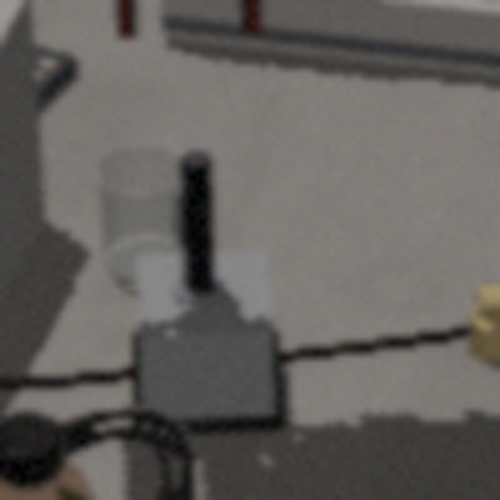

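The stylus stands upright and seated, its top at (269,230.6) against an expected (269.1,230.5). Next is the bar.

Call:
{"api": "servo_tool", "payload": {
  "increments": [
    [-0.4,-3.2,0,0,0,-2,0],
    [-0.8,-6.7,0,0,0,-4,0],
    [-1.2,-10,0,0,0,-6,0],
    [-1.6,-13.5,0,0,0,-8,0],
    [-2,-17,0,0,0,-10,0],
    [-2.4,-20.5,0,0,0,-12,0],
    [-2.8,-24,0,0,0,-14,0],
    [-3.1,-27.5,0,0,0,-15.2,0],
    [-3.5,-31,0,0,0,-15.2,0],
    [-3.8,-33.5,0,0,0,-15.2,0],
    [-3.9,-35,0,0,0,-15.2,0],
    [-3.9,-35,0,0,0,-15.2,0],
    [-3.9,-35,0,0,0,-15.2,0],
    [-3.9,-35,0,0,0,-15.2,0],
    [-3.9,-35,0,0,0,-15.2,0]
  ]
}}

```text
t: 13.65
ee_pos: [487.7, -170.2, 198.5]
orientation: [-2.127, -2.31, 0.001]
ft_force: [-0.4, 0.1, -0.2]
width: 43.7
grasp_force: 0.0
```

Call:
{"api": "servo_tool", "payload": {
  "increments": [
    [0,-0.15,-2,0,0,0,0],
    [0,-0.15,-5,0,0,0,0],
    [0,-0.15,-8,0,0,0,0],
    [0,-0.15,-9.5,0,0,0,0],
    [0,-0.15,-9.5,0,0,0,0],
    [0,-0.15,-9.5,0,0,0,0],
    [0,-0.15,-10.5,0,0,0,0],
    [0,-0.15,-11.5,0,0,0,0],
    [0,-0.15,-12.5,0,0,0,0],
    [0,-0.15,-13.2,0,0,0,0],
    [0,-0.15,-13.2,0,0,0,0],
    [0,-0.15,-13.2,0,0,0,0]
  ]
}}

```text
t: 14.65
ee_pos: [487.7, -172.8, 66.6]
orientation: [-2.128, -2.309, 0.001]
ft_force: [0.4, -0.6, 0.3]
width: 44.1
grasp_force: 0.0
```

```bash
python3 - <<'E'
from h import *
s=shot('side','s5.png');i=s['image'][:,:,::-1]
cv2.imwrite('pics/m7.png',cv2.resize(i[130:220,250:360],None,fx=6,fy=6,interpolation=cv2.INTER_CUBIC))
E
```

```text
(no output)
```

View pics/m7.png

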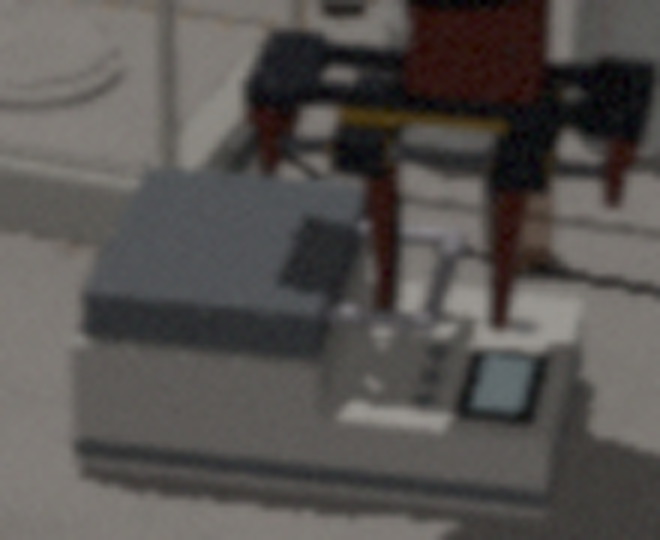

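The fingers straddle the bar, one at crop (383,250) and the other at (505,260), with the bar at (440,280) between them. I'll close on it.

Call:
{"api": "servo_tool", "payload": {
  "increments": [
    [0,0,0,0,0,0,-1],
    [0,0,0,0,0,0,-1],
    [0,0,0,0,0,0,-1],
    [0,0,0,0,0,0,-1],
    [0,0,0,0,0,0,-1],
    [0,0,0,0,0,0,-1],
    [0,0,0,0,0,0,-1],
    [0,0,0,0,0,0,-1],
    [0,0,0,0,0,0,-1],
    [0,0,0,0,0,0,-1]
  ]
}}

```text
t: 15.53
ee_pos: [489.0, -172.9, 67.3]
orientation: [2.128, 2.309, 0.002]
ft_force: [4.3, 2.2, -1.0]
width: 9.2
grasp_force: 30.0
```

```bash
python3 - <<'E'
import numpy as np
y=np.radians(4.7)
for k in range(0,16):
  a=np.radians(4.6+4*k); a0=np.radians(4.6)
  d=155.5*(np.cos(a0)-np.cos(a)); print(4*k,np.round([d*np.cos(y)/10,d*np.sin(y)/10,15.55*(np.sin(a)-np.sin(a0))],2))
E
```

```text
0 [0. 0. 0.]
4 [0.12 0.01 1.08]
8 [0.32 0.03 2.15]
12 [0.6  0.05 3.2 ]
16 [0.94 0.08 4.22]
20 [1.36 0.11 5.23]
24 [1.84 0.15 6.2 ]
28 [2.39 0.2  7.13]
32 [3.01 0.25 8.02]
36 [3.68 0.3  8.87]
40 [4.41 0.36 9.67]
44 [ 5.2   0.43 10.42]
48 [ 6.03  0.5  11.11]
52 [ 6.92  0.57 11.73]
56 [ 7.84  0.64 12.3 ]
60 [ 8.8   0.72 12.8 ]
```

Call:
{"api": "servo_tool", "payload": {
  "increments": [
    [0.15,0,0.5,0,0,0,-1],
    [0.2,0,1.1,0,0,0,-1],
    [0.4,0,2.15,0,0,0,-1],
    [0.7,0.05,3.2,0,0,0,-1],
    [1.05,0.1,4.2,0,0,0,-1],
    [1.45,0.1,5.2,0,0,0,-1],
    [1.95,0.15,6.2,0,0,0,-1],
    [2.5,0.2,7.15,0,0,0,-1],
    [3.1,0.25,8.0,0,0,0,-1],
    [3.1,0.25,8.0,0,0,0,-1],
    [3.1,0.25,8.0,0,0,0,-1]
  ]
}}

```text
t: 16.45
ee_pos: [518.4, -170.5, 147.4]
orientation: [-2.128, -2.31, 0.002]
ft_force: [-4.4, -4.3, 1.6]
width: 9.1
grasp_force: 30.0
```

Call:
{"api": "servo_tool", "payload": {
  "increments": [
    [0.65,0.05,0.85,0,0,0,-1],
    [1.4,0.1,1.65,0,0,0,-1],
    [2.2,0.2,2.4,0,0,0,-1],
    [3.0,0.25,3.1,0,0,0,-1],
    [3.9,0.3,3.7,0,0,0,-1],
    [4.85,0.4,4.3,0,0,0,-1],
    [5.8,0.45,4.8,0,0,0,-1],
    [5.8,0.45,4.8,0,0,0,-1],
    [5.8,0.45,4.8,0,0,0,-1],
    [5.8,0.45,4.8,0,0,0,-1]
  ]
}}

```text
t: 17.28
ee_pos: [576.4, -165.9, 195.7]
orientation: [-2.128, -2.31, 0.001]
ft_force: [-5.3, -0.9, 10.1]
width: 9.2
grasp_force: 30.0
```

```bash
python3 - <<'E'
from h import *
s=shot('side','s6.png');i=s['image'][:,:,::-1]
a=cv2.resize(i[90:220,235:365],None,fx=4.6,fy=4.6,interpolation=cv2.INTER_CUBIC)
cv2.imwrite('pics/m8.png',a)
o=ctrl.get_obs();p=o['ee_pos'];print(p,o['width'],o['grasp_force'])
R=lambda x,y:np.array([552.8+x*.9966-y*.0819,-166.8+x*.0819+y*.9966])
h=R(90,0);d=(h-p[:2])@[.9966,.0819];print('angle',np.degrees(np.arctan2(p[2]+19-72.5,d))-4.6,np.hypot(p[2]+19-72.5,d))
E
```

```text
[ 576.32874616 -165.87331709  195.68864268] 9.18397274397516 30.0007563829422
angle 60.345600621012544 156.95736991735382
```

View pics/m8.png

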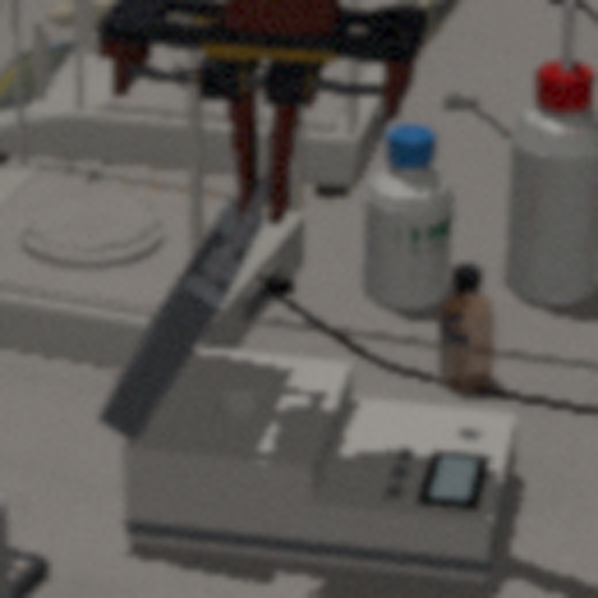

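The fingers hold the bar near (262,190) and the hood is at about 60°. I'll ease the slight strain and check that it holds.

Call:
{"api": "servo_tool", "payload": {
  "increments": [
    [0.05,0,-0.1,0,0,0,-1],
    [0.05,0,-0.1,0,0,0,-1],
    [0.05,0,-0.1,0,0,0,-1],
    [0.05,0,-0.1,0,0,0,-1],
    [0.05,0,-0.1,0,0,0,-1],
    [0.05,0,-0.1,0,0,0,-1]
  ]
}}

```text
t: 17.83
ee_pos: [576.4, -165.9, 195.6]
orientation: [-2.128, -2.309, 0.002]
ft_force: [-9.8, 0.2, 19.4]
width: 9.4
grasp_force: 30.0
```

The force points outward along the radius, so I'm too close to the hinge. I'll move outward instead.

Call:
{"api": "servo_tool", "payload": {
  "increments": [
    [-0.05,0,0.1,0,0,0,-1],
    [-0.1,0,0.2,0,0,0,-1],
    [-0.1,0,0.2,0,0,0,-1],
    [-0.1,0,0.2,0,0,0,-1],
    [-0.1,0,0.2,0,0,0,-1],
    [-0.1,0,0.2,0,0,0,-1]
  ]
}}

```text
t: 18.33
ee_pos: [576.4, -165.8, 195.8]
orientation: [-2.129, -2.31, 0.0]
ft_force: [-0.9, -1.7, 1.0]
width: 9.0
grasp_force: 30.0
```

The strain is gone and the hood is held at 60°, so I'll hand the job in.

```bash
python3 -c "
from workcell import ctrl
print(ctrl.close_job())"
```

```text
the job is handed in; nothing more can be done
None
```

The job is handed in at about 18 s: zero button pressed to its stop, stylus back upright in its stand and let go, and the gripper holding the hood at about 60°; the bottles, beaker and weight were not touched on purpose, but I did not check their positions at the end.

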